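# Change over the tool batteries

## Task

The charger has finished, so change the batteries over: put the full battery (three green lights) in the work lamp, the flat one (one red light) in the charger, and the half-full one (two amber lights) in the plywood caddy as the spare, each pushed fully home. Every pocket is taken, so stand one battery on a free bit of the table meanwhile; keep the batteries upright throughout, and leave the screw box, the tape measure and the filler tub where they are.

Things in the scene. Friction and masses are not known exactly. Their poses are not given: they have to be found in the camera images.
- pack_full: grey tool battery with yellow latches, three green lights on top: full. Stands stem down, also on the bare table: stem 40 x 30 mm in section, 40 mm long (last 6 mm 34 x 24 mm); above it the grip end, 66 x 48 x 32 mm; 72 mm high in all, 0.18 to 0.29 kg. Origin: centre of the stem's lower end; x along the 66 mm, y along the 48 mm, z up. Grip the grip end across its 48 mm, from above
- pack_half: grey tool battery with yellow latches, two amber lights and a dark one on top: half full. Stands stem down, also on the bare table: stem 40 x 30 mm in section, 40 mm long (last 6 mm 34 x 24 mm); above it the grip end, 66 x 48 x 32 mm; 72 mm high in all, 0.18 to 0.29 kg. Origin: centre of the stem's lower end; x along the 66 mm, y along the 48 mm, z up. Grip the grip end across its 48 mm, from above
- pack_flat: grey tool battery with yellow latches, one red light and two dark ones on top: flat. Stands stem down, also on the bare table: stem 40 x 30 mm in section, 40 mm long (last 6 mm 34 x 24 mm); above it the grip end, 66 x 48 x 32 mm; 72 mm high in all, 0.18 to 0.29 kg. Origin: centre of the stem's lower end; x along the 66 mm, y along the 48 mm, z up. Grip the grip end across its 48 mm, from above
- lamp: work lamp: yellow box 96 mm square, black corners, pocket in its top; black LED head behind, 118 mm wide, 85 mm high, 55 to 92 mm behind the origin, fixed. Origin: on its pocket's axis, at table height; x to its rear, z up. Rim 60 mm up; mouth 52 x 42 mm (x, y), narrowing in 10 mm to 43 x 33 mm, 44 mm deep. Home: grip end on the rim, battery's origin 20 mm above this one, its 66 mm along x, either way round
- charger: charger: black box on a yellow foot, 98 mm wide, from 50 mm before to 86 mm behind the origin, pocket in its top; vented hump behind, 14 mm above the rim, fixed. Origin: on its pocket's axis, at table height; x to its rear, z up. Rim 56 mm up; mouth 52 x 42 mm (x, y), narrowing in 10 mm to 43 x 33 mm, 44 mm deep. Home: grip end on the rim, battery's origin 16 mm above this one, its 66 mm along x, either way round
- caddy: plywood caddy: wooden block 90 mm wide, from 46 mm before to 94 mm behind the origin, pocket in its top; five driver bits behind, 23 mm above the rim, fixed. Origin: on its pocket's axis, at table height; x to its rear, z up. Rim 52 mm up; mouth 52 x 42 mm (x, y), narrowing in 10 mm to 43 x 33 mm, 44 mm deep. Home: grip end on the rim, battery's origin 12 mm above this one, its 66 mm along x, either way round
- screw_box: bystander, loose: small green carton, 51 x 71 x 46 mm; origin under its centre; leave it alone
- tape_measure: bystander, loose: black and yellow tape measure, 40 x 83 x 66 mm, standing on its base; origin under its centre; leave it alone
- filler_tub: bystander, loose: round white tub of filler with a brown lid, 67 mm across, 53 mm high; origin under its centre; leave it alone

How it is judged:
By the outcome, as a careful person would: the job done as asked, in the order asked, and still so for the second after the job is handed in, with the robot touching nothing.
It also fails if it takes over 106 s, if anything falls off the work surface, if the arm or the gripper's body presses on something with over 40 N, if the wrist force passes 120 N, or if a joint passes its speed limit or range.

## Robot

A 7-joint arm with a two-finger parallel gripper is mounted at the origin on a cart in front of the work surface, level with it; the furniture and walls round the work are solid. World frame = base frame: x ahead of the robot, y to its left, z up, the work surface at z = 0. Lengths are in mm, angles in rad, forces in N, time in s.
With the tool pointing down it reaches from about 425 to 825 mm from the base axis. Payload 3.6 kg.
Tool frame: the origin (TCP) lies midway between the tips of the shut fingers; the grasp point (between the pads) lies 19 mm behind it; z points along the fingers, y is the line along which they close (so a half turn about z gives the same grasp; the last joint's range is limited). The gripper opens to 85 mm and grips with 20 to 120 N. Pads are 22 mm wide; open, the fingers measure 114 mm over their backs; the gripper's body (76 mm by 85 mm) begins 54 mm behind the grasp point. The pads swing forward as they close: fully open they stand 13 mm farther back than shut.
Start: joints at [1.296, 0.615, -0.013, 1.423, 0.008, 1.103, -0.04], TCP at [159.44, -630.112, 231.297] pointing down, gripper open.
Joint ranges: [-3.12, 3.12], [-0.3, 2.06], [-1.34, 1.32], [0.26, 2.42], [-1.36, 4.5], [0.01, 1.98], [-2.84, 2.84]. Speed limits (rad/s): [2.79, 2.79, 3.14, 3.14, 3.14, 3.14, 3.14].

## Interface

Orientations are given as a unit quaternion [x, y, z, w].
In Python, from plant import telemetry, eyes, robot gives the robot as it stands.
- The arm moves only by the tool jog_arm, never from a script. Its argument "moves" is a list of rows, each a list of 5 numbers: the shift along the tool's x, y, z in mm, then the turn about the tool's z in degrees, then the finger opening in mm, from 0 to 85.4. In form: [[tx, ty, tz, turn, grip], ...]. A call has 1 to 5 rows; each row shifts and turns the commanded pose from where the row before left it, along the tool's axes as they then stand; what a row does not reach is not made up. A row lasts 1/10 s, in which the tool goes at most 50 mm and 8.59 degrees, less where a joint would pass 70% of its speed; a pose out of reach is approached as far as the arm can. A call is refused whole if a number of a shift passes 50 or a number of a turn 8.59, either way. A call with a gripper value outside its range is refused whole. The fingers move at their own pace and stop on an object; the grip force is fixed at half the most. Time passes only in rows, so rows that do not move let the fingers close. It gives the time, the measured TCP pose, the force, the opening and the grip force at its end, in the units of the state.
- telemetry.state(): the state, without advancing time (a new reading comes with each control period).
- eyes.read_camera(name): name is "scene" or "side" or "wrist"; returns (picture, depth): 420x560x3 uint8, blue, green, red; 420x560 float32, mm along the optical axis (not along the pixel's ray), 0 where there is no reading.
- eyes.camera_params(name): a dict with "fx", "fy", "cx", "cy" (pixels), "dist_coeffs" ([k1, k2, p1, p2, k3] as OpenCV has them; the pictures are not rectified), "rvec" (rotation vector, rad) and "tvec" (3), from world to camera coordinates, as OpenCV has them; the wrist camera has in their place "mount" (4x4, takes a point from camera to tool coordinates, whose origin is the TCP and whose axes are the flange's). Camera axes: x right, y down, z forward; pixel columns grow to the right and rows downward; lengths in mm; the calibration is good to about 2 mm. A picture is of the moment at which its call begins: read the wrist's pose just before it. camera_params takes no time and is no camera call.
- robot.close_job(): hands the job in; it is judged then, once.
The state is a dict: "time": time; "joints": joint angles; "joint_vel": joint speeds; "joint_torque": joint torques, N m; "position": TCP position; "ee_rot": TCP orientation; "ft_force": force on the tool from outside, world axes, zero at the start; "ft_torque": the same for the moment, N m; "finger_gap": finger opening in mm; "grasp_force": force on a finger pad.
Only numpy, scipy, OpenCV 4.12 (cv2) and the standard library are available. Lean on these libraries where they do the work, as an engineer would, in place of code of your own. Each camera call takes 0.05 s, during which the arm holds its last target. There are 200 camera calls.

## Working session

There is one attempt and no reset: what is moved stays moved. The work goes in short steps, Python scripts to look and compute and a tool call to move; the robot and the scene stay as the last step left them, time stands still between calls to the robot, and variables do not carry over. Pictures are saved under pics/ and viewed, at most 14 in all, crops included, and the job is handed in when it is done.

Besides the shell and the picture viewer there is one more tool, called after "Call:" as name(argument=value, ...) on one line, values as JSON. jog_arm: Moves the arm, as the interface text tells. Its arguments: {"type":"object","properties":{"moves":{"type":"array","items":{"type":"array","items":{"type":"number"}}}},"required":["moves"]}

```bash
ls; mkdir -p pics
python3 - <<'E'
from plant import telemetry, eyes, robot
import cv2, numpy as np
s=telemetry.state(); print(s)
for n in ["scene","side","wrist"]:
    p,d=eyes.read_camera(n); cv2.imwrite(f"pics/{n}0.png",p); np.save(f"pics/{n}0.npy",d)
    print(n,eyes.camera_params(n), (d>0).mean())
E
```

```text
pics
{'time': 0.0, 'joints': array([ 1.29650814,  0.61591884, -0.01261486,  1.42493037,  0.00807157,
        1.1033871 , -0.04040611]), 'joint_vel': array([-0.00033027,  0.00039074,  0.00127966,  0.00023233, -0.00110639,
       -0.00242003, -0.00029059]), 'joint_torque': array([ 1.13670101e-04, -4.69214451e+01,  2.59005167e-01, -1.71037710e+01,
        9.89858760e-03,  9.58582648e-03,  1.56295550e-05]), 'position': array([ 159.24429769, -629.39137659,  230.127959  ]), 'ee_rot': array([ 9.92331227e-01,  1.23600376e-01, -1.67048146e-04, -1.28632054e-03]), 'ft_force': array([ 0.20023559, -0.01575114, -1.11879541]), 'ft_torque': array([-0.00999157, -0.03322339,  0.02332105]), 'grasp_force': 0.0, 'finger_gap': 85.6823720532532}
scene {'fx': 444.4919506207907, 'fy': 444.4919506207907, 'cx': 278.3679723760672, 'cy': 210.5549658203338, 'dist_coeffs': array([-0.1120699,  0.       ,  0.       ,  0.       ,  0.       ]), 'rvec': array([ 1.00669049, -2.3757936 ,  1.09782901]), 'tvec': array([319.75761713, 261.97478149, 613.43021658])} 0.9960799319727891
side {'fx': 508.19115572672536, 'fy': 508.
[... 154 characters left out ...]
 'rvec': array([ 0.2137911 , -2.50682705,  1.74151445]), 'tvec': array([472.93299626,  84.34325238, 926.6016775 ])} 0.9959056122448979
wrist {'fx': 375.318387802821, 'fy': 375.318387802821, 'cx': 286.06997272603337, 'cy': 206.36464032544794, 'dist_coeffs': array([-0.01515917,  0.        ,  0.        ,  0.        ,  0.        ]), 'mount': array([[-1.60824435e-04, -9.61105490e-01, -2.76181483e-01,
         6.95217655e+01],
       [ 9.99999673e-01,  6.41691576e-05, -8.05621395e-04,
         1.26084920e+00],
       [ 7.92009479e-04, -2.76181522e-01,  9.61105166e-01,
        -1.42541875e+02],
       [ 0.00000000e+00,  0.00000000e+00,  0.00000000e+00,
         1.00000000e+00]])} 0.9959013605442177
```

View pics/scene0.png

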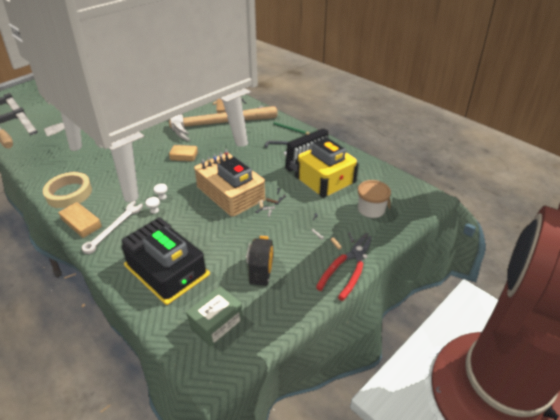

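View pics/side0.png

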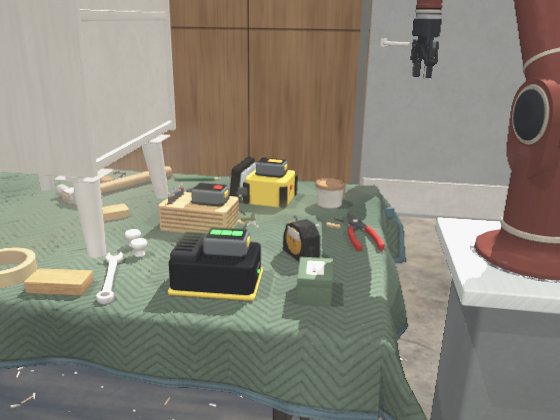

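The scene view has the charger at about (165,250) holding the full pack. The caddy at (232,180) holds the flat one, the lamp at (325,165) the half-full one. A legged cabinet stands at the back left. Next I'll build a fused overhead map from the depth.

```bash
cat > h.py <<'E'
import numpy as np, cv2
from scipy.spatial.transform import Rotation as R
from plant import telemetry, eyes, robot
def pose(s): return R.from_quat(s["ee_rot"]).as_matrix(), np.array(s["position"])
def cloud(n,d,s=None):
    """world xyz for each pixel (HxWx3), nan where no depth"""
    c=eyes.camera_params(n); K=np.array([[c["fx"],0,c["cx"]],[0,c["fy"],c["cy"]],[0,0,1]])
    v,u=np.mgrid[:d.shape[0],:d.shape[1]]
    q=cv2.undistortPoints(np.stack([u,v],-1).reshape(-1,1,2).astype(float),K,c["dist_coeffs"]).reshape(*d.shape,2)
    P=np.dstack([q,np.ones(d.shape)])*d[...,None].astype(float); P[d<=0]=np.nan
    if n=="wrist":
        M=c["mount"]; Rm,t=pose(s); return (P@M[:3,:3].T+M[:3,3])@Rm.T+t
    Rm=cv2.Rodrigues(c["rvec"])[0]; return (P-c["tvec"])@Rm
E
python3 - <<'E'
from h import *
x0,x1,y0,y1=250,1150,-560,560
H=np.full((x1-x0,y1-y0),-1e3); C=np.zeros((x1-x0,y1-y0,3),np.uint8)
for n in ["scene","side"]:
    d=np.load(f"pics/{n}0.npy"); p=cv2.imread(f"pics/{n}0.png"); W=cloud(n,d)
    b=lambda a: None
    tab=W[(abs(W[...,2])<15)]; print(n,"table z",np.median(tab[:,2]),tab.min(0),tab.max(0))
    hsv=cv2.cvtColor(p,cv2.COLOR_BGR2HSV).astype(int)
    for nm,lo,hi in [("green",50,70),("red",0,5),("amber",22,28)]:
        m=(hsv[...,0]>=lo)&(hsv[...,0]<=hi)&(hsv[...,1]>200)&(hsv[...,2]>180)&(W[...,2]>75)&(W[...,2]<110)
        if m.any(): print(nm,m.sum(),np.median(W[m],0))
    for i,j in np.argwhere((W[...,2]<330)&(W[...,2]>-30)):
        w=W[i,j]; a,c=int(w[0]-x0),int(w[1]-y0)
        if 2<=a<x1-x0-2 and 2<=c<y1-y0-2:
            sl=np.s_[a-1:a+2,c-1:c+2]; k=H[sl]<w[2]; H[sl][k]=w[2]; C[sl][k]=p[i,j]
np.save("pics/H.npy",H)
im=C[::-1,::-1]; hh=np.clip(H[::-1,::-1]*1.5,0,255).astype(np.uint8); 
o=np.hstack([im,cv2.applyColorMap(hh,cv2.COLORMAP_JET)])
cv2.imwrite("pics/map.png",cv2.resize(im,None,fx=.7,fy=.65,interpolation=cv2.INTER_AREA)); cv2.imwrite("pics/hmap.png",cv2.resize(o,None,fx=.35,fy=.35))
E
```

```text
scene table z -0.045133379611899345 [  -86.71515496 -2180.15752079   -14.99622868] [1633.51457219  328.21677664   14.99337196]
red 22 [593.56921686 -15.52771503  86.09784669]
amber 43 [ 510.98266868 -202.78256778   94.7222213 ]
side table z -1.4303765869203597 [ -519.03905369 -2199.17574954   -14.9984849 ] [1461.99476507  331.13393809   14.99244485]
```

View pics/map.png

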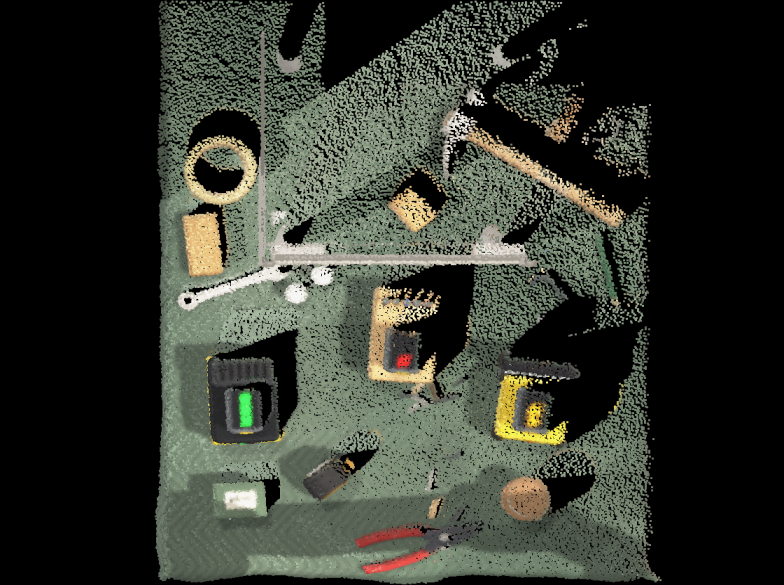

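The map gives lamp ≈ (515,-204), caddy ≈ (594,-16) and charger ≈ (527,210). The cabinet front is at x≈753, and there's free table at about (555,98). Next I'll square the tool and fly over the lamp.

Call:
jog_arm(moves=[[0,0,-5,7.1,85],[0,0,-5,7.1,85],[28,-36,-5,0,85],[28,-36,0,0,85],[28,-36,0,0,85]])

```text
time: 0.65
position: [244.2, -520.7, 246.1]
ee_rot: [1.0, -0.0, 0.0, -0.0]
ft_force: [1.2, -0.3, -0.8]
finger_gap: 84.8
grasp_force: 0.0
```

Call:
jog_arm(moves=[[28,-36,0,0,85],[28,-36,0,0,85],[28,-36,0,0,85],[28,-36,0,0,85],[28,-36,0,0,85]])

```text
time: 1.15
position: [384.2, -340.4, 246.2]
ee_rot: [1.0, -0.0, -0.0, -0.0]
ft_force: [0.2, -0.7, 0.3]
finger_gap: 85.0
grasp_force: 0.0
```

Call:
jog_arm(moves=[[28,-36,0,0,85],[28,-36,0,0,85],[28,-36,0,0,85],[20,-20,0,0,85],[0,0,0,0,85]])

```text
time: 1.65
position: [490.8, -208.5, 246.0]
ee_rot: [1.0, 0.005, 0.001, -0.002]
ft_force: [-0.4, 0.3, 0.2]
finger_gap: 84.9
grasp_force: 0.0
```

```bash
cat >> h.py <<'E'
def snap(tag):
    s=telemetry.state(); p,d=eyes.read_camera("wrist"); cv2.imwrite(f"pics/{tag}.png",p); W=cloud("wrist",d,s)
    np.savez(f"pics/{tag}.npz",W=W,p=p); return s,p,W
def yaw(s): x=pose(s)[0][:,0]; return np.degrees(np.arctan2(x[1],x[0]))
E
python3 - <<'E'
from h import *
s,p,W=snap("w_lamp"); print(s["time"],s["position"],yaw(s),s["joints"],s["finger_gap"])
E
```

```text
1.65 [ 490.80827196 -208.49835587  246.01899462] 0.5695387960629948 [ 0.38644919  0.41777384 -0.03417775  1.74107384  0.01208041  0.98238337
 -1.21234189] 84.92344259569265
```

View pics/w_lamp.png

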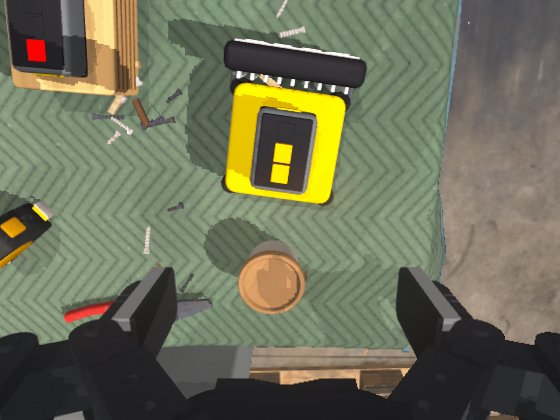

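The lamp at about (285,145) holds the amber pack at (284,152), turned by about -6°. The caddy's red pack shows at (40,40) and the tub at (270,282). Next is the view between caddy and charger.

Call:
jog_arm(moves=[[10,-45,0,0,85],[10,-45,0,0,85],[10,-45,0,0,85],[10,-45,0,0,85],[10,-45,0,0,85]])

```text
time: 2.2
position: [537.2, 10.1, 246.3]
ee_rot: [1.0, -0.002, -0.0, 0.001]
ft_force: [0.4, 0.1, 0.5]
finger_gap: 85.2
grasp_force: 0.0
```

Call:
jog_arm(moves=[[0,-45,0,0,85],[0,-33,0,0,85],[0,0,0,0,85],[0,0,0,0,85]])

```text
time: 2.6
position: [537.2, 87.4, 246.1]
ee_rot: [1.0, -0.0, -0.0, 0.001]
ft_force: [0.9, 0.3, -0.3]
finger_gap: 85.0
grasp_force: 0.0
```

Run:
```python
from h import *
s,p,W=snap("w_mid"); print(s["time"],s["position"],yaw(s),s["joints"])
def fit(tag,zlo,zhi,c,r=60,pred=None):
    f=np.load(f"pics/{tag}.npz"); W=f["W"]; hsv=cv2.cvtColor(f["p"],cv2.COLOR_BGR2HSV)
    m=(W[...,2]>zlo)&(W[...,2]<zhi)&(np.hypot(W[...,0]-c[0],W[...,1]-c[1])<r)
    if pred=="body": m&=True
    n,l,st,_=cv2.connectedComponentsWithStats(m.astype(np.uint8)); k=1+st[1:,4].argmax(); m=l==k
    P=W[m]; rc=cv2.minAreaRect(P[:,:2].astype(np.float32)); print(tag,m.sum(),"z",np.round(np.percentile(P[:,2],[5,50,95]),1),"rect",np.round(rc[0],1),np.round(rc[1],1),round(rc[2],2))
for tag,c,zt in [("w_lamp",(515,-204),92),("w_lamp",(594,-16),84),("w_mid",(594,-16),84),("w_mid",(527,210),88)]:
    fit(tag,zt-12,zt+10,c,50)
    f=np.load(f"pics/{tag}.npz")["W"]; m=np.hypot(f[...,0]-c[0],f[...,1]-c[1])<75; z=f[m][:,2]
    h,e=np.histogram(z,np.arange(-5,110,3)); print([(int(a),int(b)) for a,b in zip(e,h) if b>150])
```

```text
2.6 [537.19974334  87.36822689 246.09106854] -0.04796356051078809 [-0.14531377  0.4363708  -0.08408135  1.70946468  0.04403902  0.99860099
 -1.81707601]
w_lamp 4896 z [87.5 92.5 94. ] rect [ 519.4 -206.2] [48.1 69.3] 82.57
[(-5, 184), (-2, 3533), (1, 160), (46, 294), (55, 248), (58, 6231), (61, 433), (70, 190), (76, 160), (79, 705), (82, 511), (85, 260), (88, 729), (91, 3604), (94, 258)]
w_lamp 4968 z [76.5 84.5 86.2] rect [605.6 -19.9] [48.3 57.2] 86.06
[(-5, 405), (-2, 5345), (1, 488), (4, 601), (7, 191), (46, 176), (49, 2020), (52, 1939), (58, 185), (61, 151), (64, 153), (67, 158), (73, 168), (76, 291), (79, 443), (82, 2395), (85, 1625)]
w_mid 5174 z [78.7 84.4 85.9] rect [610.5 -18.4] [48.4 66.6] 85.95
[(-5, 1424), (-2, 4298), (1, 260), (4, 406), (49, 3970), (52, 2689), (76, 249), (79, 502), (82, 3111), (85, 1376)]
w_mid 4473 z [81.2 88.5 90.1] rect [520.4 206.7] [69.3 47.8] 2.51
[(-2, 1612), (7, 230), (52, 659), (55, 3646), (64, 282), (67, 2279), (70, 2213), (79, 181), (82, 303), (85, 1043), (88, 2820)]
```

View pics/w_mid.png

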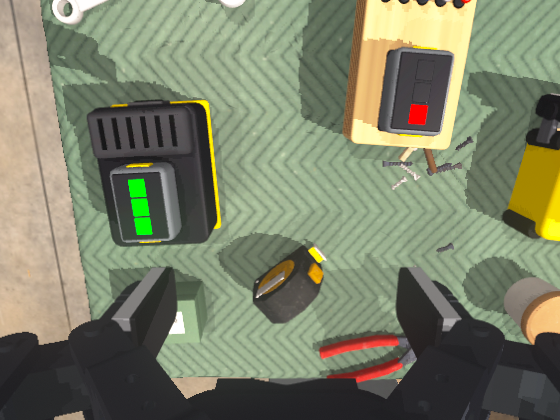

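The charger's green pack is at (140,205), the caddy's red at (418,92), and there is bare table between them around (280,150). The tops measure 92.5, 84.4 and 88.5, which agrees with the text. First I'll take the half pack out of the lamp.

Call:
jog_arm(moves=[[-2.5,42,0,0,85],[-2.5,42,0,0,85],[-2.5,42,0,0,85],[-2.5,42,0,0,85],[-2.5,42,0,0,85]])

```text
time: 3.15
position: [523.5, -126.2, 246.5]
ee_rot: [1.0, -0.003, -0.0, 0.001]
ft_force: [0.7, -0.2, 0.2]
finger_gap: 84.9
grasp_force: 0.0
```

Call:
jog_arm(moves=[[-2.5,42,10,0,85],[-2.5,41.5,30,0,85],[0,0,30,7.4,85],[0,0,0,0,85],[0,0,0,0,85]])

```text
time: 3.65
position: [519.4, -204.4, 177.3]
ee_rot: [0.998, -0.064, -0.0, -0.0]
ft_force: [-0.2, 0.3, 0.9]
finger_gap: 84.8
grasp_force: 0.0
```

```bash
cat >> h.py <<'E'
P=dict(lamp=(519.4,-206.2,-7.4),caddy=(610.5,-18.4,-4.05),charger=(520.4,206.7,2.5),park=(560,96,0))
def to(x,y,yw,z=None):
    s=telemetry.state(); Rm,t=pose(s); d=Rm.T@(np.array([x,y,t[2] if z is None else z])-t)
    print("t",round(s["time"],2),"pos",np.round(t,1),"yaw",round(yaw(s),2),"delta tool",np.round(d,1),"turn",round(yaw(s)-yw,2),"gap",round(s["finger_gap"],1),"F",np.round(s["ft_force"],1))
E
python3 -c "
from h import *
to(*P['lamp'],62)"
```

```text
t 3.65 pos [ 519.4 -204.4  177.3] yaw -7.36 delta tool [  0.3   1.8 115.3] turn 0.04 gap 84.8 F [-0.2  0.3  0.9]
```

Call:
jog_arm(moves=[[0,1.8,35,0,85],[0,0,35,0,85],[0,0,25,0,85],[0,0,12,0,85],[0,0,8,0,85]])

```text
time: 4.15
position: [520.9, -205.0, 62.7]
ee_rot: [0.998, -0.063, 0.001, 0.0]
ft_force: [1.2, 0.8, 0.2]
finger_gap: 85.1
grasp_force: 0.0
```

Call:
jog_arm(moves=[[0,0,0,0,30],[0,0,0,0,30],[0,0,0,0,30],[0,0,0,0,30],[0,0,0,0,30]])

```text
time: 4.65
position: [521.1, -205.8, 63.8]
ee_rot: [0.998, -0.064, 0.002, 0.0]
ft_force: [-0.8, 0.1, 6.6]
finger_gap: 47.0
grasp_force: 63.6
```

Call:
jog_arm(moves=[[0,0,-8,0,30],[0,0,-20,0,30],[0,0,-30,0,30],[0,0,-40,0,30],[0,0,-10,0,30]])

```text
time: 5.15
position: [521.8, -206.3, 174.2]
ee_rot: [0.998, -0.065, 0.004, 0.001]
ft_force: [0.5, -1.1, -3.6]
finger_gap: 46.9
grasp_force: 63.2
```

```bash
python3 -c "
from h import *
to(*P['park'],45)"
```

```text
t 5.15 pos [ 521.8 -206.3  174.2] yaw -7.41 delta tool [  -2.1 -304.9  128.7] turn -7.41 gap 46.9 F [ 0.5 -1.1 -3.6]
```

Call:
jog_arm(moves=[[0,-20,0,0,30],[0,-40,0,0,30],[0,-40,0,0,30],[0,-40,0,0,30],[0,-40,0,0,30]])

```text
time: 5.65
position: [541.9, -25.4, 169.1]
ee_rot: [0.998, -0.065, -0.001, 0.0]
ft_force: [1.7, 1.1, -2.6]
finger_gap: 46.8
grasp_force: 63.1
```

Call:
jog_arm(moves=[[-1,-40,0,0,30],[-1,-40,0,0,30],[0,-30,0,0,30],[0,-15,0,-7.4,30],[0,0,0,0,30]])

```text
time: 6.15
position: [556.0, 101.1, 169.0]
ee_rot: [1.0, 0.003, -0.001, -0.001]
ft_force: [-0.4, -0.3, -2.8]
finger_gap: 47.1
grasp_force: 63.1
```

Run:
```python
from h import *
to(*P['park'],45)
p,d=eyes.read_camera("side"); cv2.imwrite("pics/side1.png",p[100:330,100:420])
# table around the park spot, from the earlier wrist view
W=np.load("pics/w_mid.npz")["W"]; m=(abs(W[...,0]-560)<45)&(abs(W[...,1]-96)<55); print(np.percentile(W[m][:,2],[0,2,50,98,100]))
h=(abs(W[...,0]-560)<50)&(W[...,2]>8)&(W[...,2]<80); y=W[h][:,1]; print("nearest right/left",y[y<96].max(),y[y>96].min())
```

```text
t 6.15 pos [556.  101.1 169. ] yaw 0.34 delta tool [  4.3   5.5 124. ] turn 0.34 gap 47.1 F [-0.4 -0.3 -2.8]
[ -5.33372672  -2.28450444 312.96070233 336.31274564 340.06156982]
nearest right/left 28.89608588908292 158.8636848747835
```

View pics/side1.png

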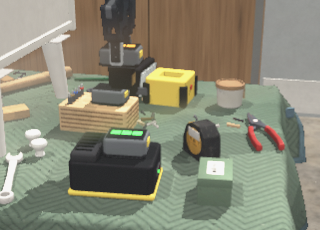

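The half pack is held upright at (122,55) in the crop and the lamp pocket is empty. Now I'll lower it onto the bare spot.

Call:
jog_arm(moves=[[4,5,30,0,30],[0,0,40,0,30],[0,0,30,0,30],[0,0,15,0,30],[0,0,6,0,30]])

```text
time: 6.7
position: [559.3, 89.2, 46.8]
ee_rot: [1.0, -0.003, -0.002, 0.001]
ft_force: [0.9, -0.9, -2.5]
finger_gap: 46.9
grasp_force: 63.0
```

Call:
jog_arm(moves=[[0,0,2,0,30],[0,0,1,0,30]])

```text
time: 6.9
position: [561.8, 91.4, 46.7]
ee_rot: [1.0, -0.001, 0.001, 0.0]
ft_force: [0.1, -0.4, -3.1]
finger_gap: 46.9
grasp_force: 63.0
```

Call:
jog_arm(moves=[[0,0,1.5,0,30],[0,0,0,0,30]])

```text
time: 7.1
position: [561.5, 92.3, 45.4]
ee_rot: [1.0, -0.0, 0.001, -0.0]
ft_force: [0.8, -1.1, -2.7]
finger_gap: 47.1
grasp_force: 63.0
```

```bash
python3 -c "
from h import *
to(*P['park'],44)"
```

```text
t 7.1 pos [561.5  92.3  45.4] yaw -0.02 delta tool [-1.5 -3.7  1.4] turn -0.02 gap 47.1 F [ 0.8 -1.1 -2.7]
```

Call:
jog_arm(moves=[[0,-2,1,0,30],[0,0,1,0,30],[0,0,0,0,30]])

```text
time: 7.4
position: [561.5, 94.8, 43.8]
ee_rot: [1.0, 0.0, 0.001, -0.0]
ft_force: [-2.3, -0.3, 5.5]
finger_gap: 47.1
grasp_force: 63.9
```

Contact with the table. I'll open moderately, since the neighbours are close, and rise.

Call:
jog_arm(moves=[[0,0,0,0,62],[0,0,0,0,62],[0,0,0,0,62],[0,0,-10,0,62],[0,0,-30,0,62]])

```text
time: 7.9
position: [558.9, 93.9, 81.0]
ee_rot: [1.0, 0.0, -0.003, 0.001]
ft_force: [-0.9, 0.2, 0.8]
finger_gap: 61.7
grasp_force: 0.0
```

Call:
jog_arm(moves=[[0,0,-45,0,85],[-10,-30,-35,0,85],[-15,-40,0,0,85],[-15,-40,0,-2.5,85],[0,0,0,0,85]])

```text
time: 8.4
position: [517.7, 213.3, 163.9]
ee_rot: [1.0, 0.028, -0.0, -0.003]
ft_force: [-0.2, -0.1, -0.1]
finger_gap: 84.8
grasp_force: 0.0
```

Run:
```python
from h import *
to(*P['charger'],60)
s,p,W=snap("w2"); print(yaw(s))
for c,zt in [((562,95),72),((520.4,206.7),88.5)]:
    m=(abs(W[...,2]-zt)<9)&(np.hypot(W[...,0]-c[0],W[...,1]-c[1])<50)
    n,l,st,_=cv2.connectedComponentsWithStats(m.astype(np.uint8)); m=l==1+st[1:,4].argmax()
    Q=W[m]; rc=cv2.minAreaRect(Q[:,:2].astype(np.float32)); print(np.median(Q[:,2]),rc)
```

```text
t 8.4 pos [517.7 213.3 163.9] yaw 3.26 delta tool [  2.4   7.5 103.8] turn 0.76 gap 84.8 F [-0.2 -0.1 -0.1]
3.256939772478463
72.28666955191828 ((560.1051635742188, 94.7393798828125), (69.26534271240234, 47.568172454833984), 0.2722926735877991)
88.47399838987387 ((520.6300659179688, 207.4947509765625), (68.61721801757812, 48.23690414428711), 2.5857229232788086)
```

View pics/w2.png

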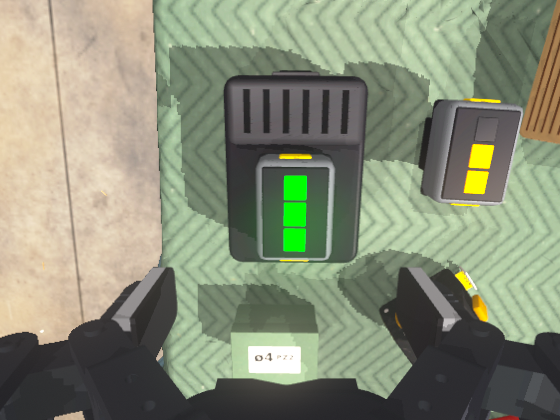

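The half pack stands upright at (473,150), at world (560,94.7). The full pack is at (295,210). Grasping the full pack.

Call:
jog_arm(moves=[[2,6,20,0,85],[0,0,30,0,85],[0,0,30,0,85],[0,0,17,0,85],[0,0,6,0,85]])

```text
time: 8.95
position: [522.8, 196.2, 57.9]
ee_rot: [1.0, 0.021, -0.002, 0.001]
ft_force: [0.1, -0.6, 0.1]
finger_gap: 85.1
grasp_force: 0.0
```

```bash
python3 -c "
from h import *
to(520.6,207.2,2.55,60)"
```

```text
t 8.95 pos [522.8 196.2  57.9] yaw 2.37 delta tool [ -1.7 -11.1  -2.2] turn -0.18 gap 85.1 F [ 0.1 -0.6  0.1]
```

Call:
jog_arm(moves=[[-1.5,-10,-2,0,85],[0,0,0,0,85],[0,0,0,0,85]])

```text
time: 9.25
position: [522.3, 209.4, 63.0]
ee_rot: [1.0, 0.022, 0.001, -0.001]
ft_force: [0.9, 0.6, 0.6]
finger_gap: 85.2
grasp_force: 0.0
```

```bash
python3 -c "
from h import *
to(520.6,207.2,2.55,60)"
```

```text
t 9.25 pos [522.3 209.4  63. ] yaw 2.56 delta tool [-1.8  2.1  3. ] turn 0.01 gap 85.2 F [0.9 0.6 0.6]
```

Call:
jog_arm(moves=[[-1.5,2,2.5,0,85],[0,0,0,0,30],[0,0,0,0,30],[0,0,0,0,30],[0,0,0,0,30]])

```text
time: 9.75
position: [520.3, 207.7, 59.7]
ee_rot: [1.0, 0.022, 0.001, -0.001]
ft_force: [-0.3, 2.5, 4.0]
finger_gap: 47.4
grasp_force: 62.5
```

Call:
jog_arm(moves=[[0,0,0,0,30],[0,0,-8,0,30],[0,0,-20,0,30],[0,0,-35,0,30],[0,0,-40,0,30]])

```text
time: 10.25
position: [518.5, 204.2, 161.6]
ee_rot: [1.0, 0.021, -0.003, 0.002]
ft_force: [1.6, 0.1, -2.4]
finger_gap: 47.2
grasp_force: 63.7
```

Call:
jog_arm(moves=[[0,0,-17,2.5,30],[0,0,0,7.4,30],[0,0,0,0,30],[0,0,0,0,30]])

```text
time: 10.65
position: [519.2, 205.1, 178.4]
ee_rot: [0.998, -0.064, -0.001, 0.001]
ft_force: [0.4, 0.2, -2.7]
finger_gap: 47.3
grasp_force: 63.8
```

```bash
python3 -c "
from h import *
to(*P['lamp'],65)"
```

```text
t 10.65 pos [519.2 205.1 178.4] yaw -7.3 delta tool [ 52.7 407.7 114.2] turn 0.1 gap 47.3 F [ 0.4  0.2 -2.7]
```

Call:
jog_arm(moves=[[3,20,0,0,30],[5,40,0,0,30],[5,40,0,0,30],[5,40,0,0,30],[5,40,0,0,30]])

```text
time: 11.15
position: [518.6, 22.8, 178.2]
ee_rot: [0.998, -0.063, -0.001, 0.0]
ft_force: [0.5, 0.6, -1.6]
finger_gap: 47.3
grasp_force: 63.7
```

Call:
jog_arm(moves=[[5,40,0,0,30],[5,40,0,0,30],[5,40,0,0,30],[5,40,0,0,30],[5,35,0,0,30]])

```text
time: 11.65
position: [517.9, -174.5, 178.1]
ee_rot: [0.998, -0.064, -0.001, 0.0]
ft_force: [0.1, 0.2, -2.7]
finger_gap: 46.8
grasp_force: 63.7
```

Call:
jog_arm(moves=[[3,22,0,0,30],[2,10,0,0,30],[0,0,0,0,30],[0,0,0,0,30],[0,0,0,0,30]])

```text
time: 12.15
position: [520.4, -201.6, 178.8]
ee_rot: [0.998, -0.063, -0.0, -0.001]
ft_force: [0.1, 0.5, -1.4]
finger_gap: 46.5
grasp_force: 63.7
```

Run:
```python
from h import *
to(*P['lamp'],65)
s,p,W=snap("w3")
# held pack top, rim outline
Rm,t=pose(s); T=(W-t)@Rm
m=(abs(T[...,2]+28)<8)&(np.hypot(T[...,0],T[...,1])<55)
n,l,st,_=cv2.connectedComponentsWithStats(m.astype(np.uint8)); m=l==1+st[1:,4].argmax()
Q=W[m]; print("held top",np.median(Q[:,2]),cv2.minAreaRect(Q[:,:2].astype(np.float32)))
hsv=cv2.cvtColor(p,cv2.COLOR_BGR2HSV); y=(hsv[...,0]>20)&(hsv[...,0]<32)&(hsv[...,1]>180)&(abs(W[...,2]-60)<5)
print("rim",y.sum(),np.median(W[y][:,2]),cv2.minAreaRect(W[y][:,:2].astype(np.float32)))
```

```text
t 12.15 pos [ 520.4 -201.6  178.8] yaw -7.18 delta tool [ -0.3   4.9 113.8] turn 0.22 gap 46.5 F [ 0.1  0.5 -1.4]
held top 207.66637300803524 ((522.243896484375, -202.977294921875), (74.27397918701172, 66.70195007324219), 80.59219360351562)
rim 7622 59.821424589844106 ((535.7278442382812, -208.44964599609375), (95.87223052978516, 67.73589324951172), 82.19346618652344)
```

View pics/w3.png

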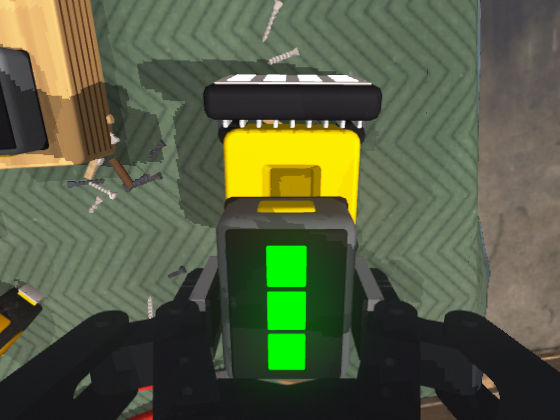

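The full pack is held squarely over the lamp, with the pocket mouth visible at (293,183). The rim measurement confirms the lamp pose, so I'll go in.

Call:
jog_arm(moves=[[0,4.5,10,0.3,30],[0,0,25,0,30],[0,0,25,0,30],[0,0,8,0,30],[0,0,0,0,30]])

```text
time: 12.7
position: [518.6, -208.0, 109.6]
ee_rot: [0.998, -0.067, -0.002, -0.001]
ft_force: [-0.6, -0.4, -2.0]
finger_gap: 47.2
grasp_force: 63.7
```

```bash
python3 -c "
from h import *
to(519.6,-206.2,-7.5,63.5)"
```

```text
t 12.7 pos [ 518.6 -208.   109.6] yaw -7.67 delta tool [ 1.  -1.9 46.1] turn -0.17 gap 47.2 F [-0.6 -0.4 -2. ]
```

Call:
jog_arm(moves=[[0.8,-1,12,0,30],[0,0,10,0,30],[0,0,8,0,30],[0,0,6,0,30],[0,0,0,0,30]])

```text
time: 13.2
position: [520.3, -206.6, 74.0]
ee_rot: [0.998, -0.067, -0.001, -0.001]
ft_force: [1.4, 2.2, -2.6]
finger_gap: 47.2
grasp_force: 64.9
```

Call:
jog_arm(moves=[[0,0,5,0,30],[0,0,4,0,30],[0,0,2,0,30],[0,0,1,0,30],[0,0,0,0,30]])

```text
time: 13.7
position: [520.7, -206.6, 63.8]
ee_rot: [0.998, -0.067, 0.0, -0.001]
ft_force: [-1.6, 5.5, 3.9]
finger_gap: 46.9
grasp_force: 65.6
```

Call:
jog_arm(moves=[[0,0,1.5,0,30],[0,0,1,0,30],[0,0,0,0,30]])

```text
time: 14.0
position: [520.8, -206.6, 63.7]
ee_rot: [0.998, -0.067, 0.0, -0.001]
ft_force: [-5.2, 7.0, 19.6]
finger_gap: 47.2
grasp_force: 67.7
```

It's seated, with a firm stop at 63.7. Releasing and checking.

Call:
jog_arm(moves=[[0,0,-1.5,0,85],[0,0,-1,0,85],[0,0,0,0,85],[0,0,0,0,85],[0,0,-15,0,85]])

```text
time: 14.5
position: [518.9, -207.7, 76.3]
ee_rot: [0.998, -0.067, -0.002, -0.0]
ft_force: [-0.6, 0.8, 0.4]
finger_gap: 84.8
grasp_force: 0.0
```

Call:
jog_arm(moves=[[0,0,-30,0,85],[0,0,-40,0,85],[0,0,-30,0,85],[0,0,0,0,85],[0,0,0,0,85]])

```text
time: 15.0
position: [520.5, -208.1, 178.3]
ee_rot: [0.998, -0.067, 0.0, 0.0]
ft_force: [0.1, -0.2, -0.2]
finger_gap: 85.4
grasp_force: 0.0
```

```bash
cat >> h.py <<'E'
def top(W,c,zt,r=50):
    m=(abs(W[...,2]-zt)<9)&(np.hypot(W[...,0]-c[0],W[...,1]-c[1])<r)
    n,l,st,_=cv2.connectedComponentsWithStats(m.astype(np.uint8)); m=l==1+st[1:,4].argmax()
    Q=W[m]; print("top z",np.round(np.percentile(Q[:,2],[25,50,75]),1),cv2.minAreaRect(Q[:,:2].astype(np.float32)))
    A=np.c_[Q[:,:2]-Q[:,:2].mean(0),np.ones(len(Q))]; k=abs(Q[:,2]-np.median(Q[:,2]))<2.5; print("tilt deg",np.degrees(np.linalg.lstsq(A[k],Q[k,2],rcond=None)[0][:2]))
E
python3 - <<'E'
from h import *
to(*P['caddy'],60)
s,p,W=snap("w4"); top(W,P['lamp'],92)
E
```

```text
t 15.0 pos [ 520.5 -208.1  178.3] yaw -7.72 delta tool [  63.6 -200.1  118.2] turn -3.67 gap 85.4 F [ 0.1 -0.2 -0.2]
top z [91.4 92.6 93.2] ((520.983154296875, -208.0158233642578), (48.228126525878906, 68.87812042236328), 82.6363754272461)
tilt deg [-0.24787462  0.0850951 ]
```

The full pack is home in the lamp: top at 92.6 and level. Next is the flat pack in the caddy.

Call:
jog_arm(moves=[[8,-20,0,0,85],[13,-40,0,0,85],[13,-40,0,0,85],[13,-40,0,0,85],[10,-35,0,0,85]])

```text
time: 15.55
position: [600.2, -39.4, 175.8]
ee_rot: [0.998, -0.066, -0.002, -0.0]
ft_force: [0.7, 0.3, 0.6]
finger_gap: 85.2
grasp_force: 0.0
```

Call:
jog_arm(moves=[[6,-25,0,-3.7,85],[0,0,0,0,85],[0,0,0,0,85],[0,0,0,0,85]])

```text
time: 15.95
position: [608.8, -20.7, 177.4]
ee_rot: [0.999, -0.036, -0.001, 0.001]
ft_force: [0.3, -0.2, 0.8]
finger_gap: 85.0
grasp_force: 0.0
```

Run:
```python
from h import *
to(*P['caddy'],57)
s,p,W=snap("w5"); top(W,P['caddy'],84.4); 
d=np.load("pics/side0.npy"); V=cloud("side",d); m=(V[...,0]>650)&(V[...,0]<800)&(abs(V[...,1])<230)&(V[...,2]>100); print("cabinet",m.sum(),V[m].min(0) if m.any() else "")
```

```text
t 15.95 pos [608.8 -20.7 177.4] yaw -4.17 delta tool [  1.7  -2.7 120.4] turn -0.12 gap 85.0 F [ 0.3 -0.2  0.8]
top z [83.5 84.5 85.2] ((611.788818359375, -19.34400749206543), (48.045753479003906, 68.55599212646484), 85.91985321044922)
tilt deg [-0.19019583  0.06354093]
cabinet 20870 [ 742.01239522 -209.30221622  100.12646344]
```

Call:
jog_arm(moves=[[2.5,-1.5,20,0,85],[0,0,35,0,85],[0,0,35,0,85],[0,0,18,0,85],[0,0,9,0,85]])

```text
time: 16.5
position: [610.6, -18.6, 59.0]
ee_rot: [0.999, -0.036, -0.002, 0.001]
ft_force: [0.1, -0.6, -0.2]
finger_gap: 84.9
grasp_force: 0.0
```

Call:
jog_arm(moves=[[0,0,0,0,85],[0,0,0,0,85],[0,0,0,0,85]])

```text
time: 16.8
position: [613.4, -17.0, 62.6]
ee_rot: [0.999, -0.035, 0.002, -0.0]
ft_force: [-0.0, 0.3, 0.0]
finger_gap: 84.8
grasp_force: 0.0
```

```bash
python3 -c "
from h import *
to(611.5,-19.1,-4.05,56)"
```

```text
t 16.8 pos [613.4 -17.   62.6] yaw -4.03 delta tool [-1.8  2.2  6.6] turn 0.02 gap 84.8 F [-0.   0.3  0. ]
```

Call:
jog_arm(moves=[[-1.5,2,6,0,85],[0,0,0,0,85],[0,0,0,0,30],[0,0,0,0,30],[0,0,0,0,30]])

```text
time: 17.3
position: [611.1, -18.3, 55.7]
ee_rot: [0.999, -0.035, 0.001, -0.0]
ft_force: [1.4, -0.6, -2.2]
finger_gap: 47.2
grasp_force: 63.0
```

Call:
jog_arm(moves=[[0,0,0,0,30],[0,0,0,0,30]])

```text
time: 17.5
position: [611.1, -18.4, 55.5]
ee_rot: [0.999, -0.035, 0.001, -0.0]
ft_force: [-0.2, 0.8, 2.4]
finger_gap: 47.1
grasp_force: 63.8
```

Call:
jog_arm(moves=[[0,0,-8,0,30],[0,0,-20,0,30],[0,0,-35,0,30],[0,0,-40,0,30],[0,0,-17,-6.6,30]])

```text
time: 18.0
position: [612.1, -18.5, 178.8]
ee_rot: [1.0, 0.024, 0.003, 0.0]
ft_force: [1.4, 0.6, -2.2]
finger_gap: 47.2
grasp_force: 63.4
```

Call:
jog_arm(moves=[[0,0,0,0,30],[0,0,0,0,30],[0,0,0,0,30]])

```text
time: 18.3
position: [609.0, -18.6, 172.9]
ee_rot: [1.0, 0.022, -0.002, -0.0]
ft_force: [-0.5, 0.5, -3.1]
finger_gap: 46.7
grasp_force: 63.4
```

```bash
python3 -c "
from h import *
to(520.5,207.3,2.55,60)"
```

```text
t 18.3 pos [609.  -18.6 172.9] yaw 2.51 delta tool [ -77.9 -229.5  113.3] turn -0.04 gap 46.7 F [-0.5  0.5 -3.1]
```

Call:
jog_arm(moves=[[-8,-20,0,0,30],[-13,-40,0,0,30],[-13,-40,0,0,30],[-13,-40,0,0,30],[-13,-40,0,0,30]])

```text
time: 18.8
position: [540.8, 159.7, 173.3]
ee_rot: [1.0, 0.022, -0.002, 0.0]
ft_force: [0.3, -0.0, -2.5]
finger_gap: 47.0
grasp_force: 63.3
```

Call:
jog_arm(moves=[[-10,-30,0,0,30],[-8,-19,0,0,30],[0,0,0,0,30],[0,0,0,0,30],[0,0,0,0,30]])

```text
time: 19.3
position: [522.7, 204.6, 174.2]
ee_rot: [1.0, 0.021, -0.001, 0.001]
ft_force: [0.0, 0.1, -1.0]
finger_gap: 47.1
grasp_force: 63.3
```

```bash
python3 -c "
from h import *
to(520.5,207.3,2.55,60)"
```

```text
t 19.3 pos [522.7 204.6 174.2] yaw 2.43 delta tool [ -2.   -3.  114.2] turn -0.12 gap 47.1 F [ 0.   0.1 -1. ]
```

Call:
jog_arm(moves=[[-1,-2,15,0,30],[0,0,25,0,30],[0,0,20,0,30],[0,0,8,0,30],[0,0,0,0,30]])

```text
time: 19.8
position: [521.0, 207.0, 105.9]
ee_rot: [1.0, 0.022, -0.001, 0.001]
ft_force: [-0.1, -0.6, -2.1]
finger_gap: 46.9
grasp_force: 63.2
```

Call:
jog_arm(moves=[[0,0,0,0,30],[0,0,0,0,30]])

```text
time: 20.0
position: [522.3, 208.7, 108.3]
ee_rot: [1.0, 0.022, 0.001, -0.0]
ft_force: [-0.4, 0.4, -2.4]
finger_gap: 46.8
grasp_force: 63.2
```

```bash
python3 -c "
from h import *
to(520.5,207.3,2.55,60)"
```

```text
t 20.0 pos [522.3 208.7 108.3] yaw 2.57 delta tool [-2.   1.4 48.3] turn 0.02 gap 46.8 F [-0.4  0.4 -2.4]
```

Call:
jog_arm(moves=[[-1.5,1,14,0,30],[0,0,10,0,30],[0,0,8,0,30],[0,0,6,0,30],[0,0,0,0,30]])

```text
time: 20.5
position: [519.4, 207.5, 68.3]
ee_rot: [1.0, 0.023, -0.001, 0.0]
ft_force: [0.2, -0.2, -3.3]
finger_gap: 47.2
grasp_force: 63.3
```

Call:
jog_arm(moves=[[0,0,4,0,30],[0,0,3,0,30],[0,0,2,0,30],[0,0,1,0,30],[0,0,0,0,30]])

```text
time: 21.0
position: [519.8, 207.6, 59.5]
ee_rot: [1.0, 0.023, 0.0, -0.0]
ft_force: [-0.3, 0.6, 0.9]
finger_gap: 47.1
grasp_force: 63.6
```

Call:
jog_arm(moves=[[0,0,1.5,0,30],[0,0,1,0,30],[0,0,0,0,30]])

```text
time: 21.3
position: [519.8, 207.6, 59.4]
ee_rot: [1.0, 0.023, 0.0, -0.0]
ft_force: [-5.7, -2.6, 16.3]
finger_gap: 47.1
grasp_force: 65.7
```

Call:
jog_arm(moves=[[0,0,-1.5,0,85],[0,0,-1,0,85],[0,0,0,0,85],[0,0,0,0,85],[0,0,-15,0,85]])

```text
time: 21.8
position: [518.3, 207.0, 72.3]
ee_rot: [1.0, 0.023, -0.002, 0.001]
ft_force: [0.1, -0.0, -0.7]
finger_gap: 84.7
grasp_force: 0.0
```

Call:
jog_arm(moves=[[0,0,-30,0,85],[0,0,-40,0,85],[0,0,-25,0,85],[0,0,0,0,85],[0,0,0,0,85]])

```text
time: 22.3
position: [519.7, 207.6, 169.1]
ee_rot: [1.0, 0.023, 0.0, -0.0]
ft_force: [0.3, -0.4, -0.9]
finger_gap: 85.0
grasp_force: 0.0
```

Run:
```python
from h import *
to(560,94.7,0.3,60)
s,p,W=snap("w6"); top(W,P['charger'],88.4); top(W,P['park'],72)
```

```text
t 22.3 pos [519.7 207.6 169.1] yaw 2.6 delta tool [ 35.1 114.6 109.1] turn 2.3 gap 85.0 F [ 0.3 -0.4 -0.9]
top z [87.5 88.5 89.2] ((520.6708984375, 206.2197723388672), (68.9485855102539, 48.08060836791992), 2.64380145072937)
tilt deg [-0.22606771  0.09551624]
top z [71.1 72.3 73. ] ((560.0630493164062, 94.55538940429688), (47.87562561035156, 69.26902770996094), 89.98770141601562)
tilt deg [-0.14025834 -0.47968293]
```

The flat pack is home in the charger: top at 88.5 and level. Now I'll fetch the half pack.

Call:
jog_arm(moves=[[8,25,0,0,70],[12,40,0,0,70],[10,33,0,0,70],[5,16.5,0,2.5,70],[0,0,0,0,70]])

```text
time: 22.85
position: [560.0, 91.5, 167.7]
ee_rot: [1.0, -0.003, -0.001, 0.001]
ft_force: [-0.9, -0.6, -0.0]
finger_gap: 70.0
grasp_force: 0.0
```

Call:
jog_arm(moves=[[0,0,30,0,70],[0,0,30,0,70],[0,0,0,0,70],[0,0,0,0,70],[0,0,0,0,70]])

```text
time: 23.35
position: [560.8, 96.3, 110.4]
ee_rot: [1.0, 0.002, 0.001, -0.001]
ft_force: [0.1, -0.7, -0.4]
finger_gap: 69.8
grasp_force: 0.0
```

```bash
python3 -c "
from h import *
to(560.1,94.6,0.1,44.5)"
```

```text
t 23.35 pos [560.8  96.3 110.4] yaw 0.19 delta tool [-0.8  1.8 65.9] turn 0.09 gap 69.8 F [ 0.1 -0.7 -0.4]
```

Call:
jog_arm(moves=[[-0.5,1.5,25,0,70],[0,0,22,0,70],[0,0,12,0,70],[0,0,6,0,70],[0,0,0,0,70]])

```text
time: 23.85
position: [559.7, 93.6, 44.2]
ee_rot: [1.0, 0.001, 0.0, -0.0]
ft_force: [0.1, -0.4, -0.3]
finger_gap: 70.5
grasp_force: 0.0
```

Call:
jog_arm(moves=[[0,0,0,0,30],[0,0,0,0,30],[0,0,0,0,30],[0,0,0,0,30],[0,0,0,0,30]])

```text
time: 24.35
position: [560.6, 93.8, 45.4]
ee_rot: [1.0, 0.001, 0.001, -0.0]
ft_force: [-1.2, 0.1, 6.7]
finger_gap: 47.2
grasp_force: 62.4
```

Call:
jog_arm(moves=[[0,0,-8,0,30],[0,0,-25,0,30],[0,0,-40,0,30],[0,0,-40,0,30],[0,0,-15,4.1,30]])

```text
time: 24.85
position: [561.1, 93.2, 176.0]
ee_rot: [0.999, -0.036, 0.003, -0.001]
ft_force: [0.6, -0.6, -2.7]
finger_gap: 46.8
grasp_force: 62.4
```

Call:
jog_arm(moves=[[0,0,0,0,30],[0,0,0,0,30],[0,0,0,0,30]])

```text
time: 25.15
position: [557.8, 92.9, 170.2]
ee_rot: [0.999, -0.034, -0.002, 0.001]
ft_force: [0.2, -0.5, -2.3]
finger_gap: 47.2
grasp_force: 62.4
```

```bash
python3 -c "
from h import *
to(611.3,-18.8,-4.05,57)"
```

```text
t 25.15 pos [557.8  92.9 170.2] yaw -3.95 delta tool [ 61.5 107.7 113. ] turn 0.1 gap 47.2 F [ 0.2 -0.5 -2.3]
```

Call:
jog_arm(moves=[[10,20,0,0,30],[20,35,0,0,30],[18,33,0,0,30],[11,19,0,0,30],[0,0,0,0,30]])

```text
time: 25.65
position: [610.9, -23.9, 169.9]
ee_rot: [0.999, -0.039, -0.001, 0.002]
ft_force: [-0.3, -0.6, -2.6]
finger_gap: 47.0
grasp_force: 62.4
```

Call:
jog_arm(moves=[[0,0,20,0,30],[0,0,20,0,30],[0,0,10,0,30],[0,0,0,0,30],[0,0,0,0,30]])

```text
time: 26.15
position: [610.9, -17.1, 122.0]
ee_rot: [0.999, -0.035, -0.0, -0.0]
ft_force: [0.4, 0.6, -2.2]
finger_gap: 47.0
grasp_force: 62.3
```

Run:
```python
from h import *
to(611.3,-18.8,-4.05,57)
s,p,W=snap("w7")
m=(abs(W[...,2]-52)<4)&(np.hypot(W[...,0]-635,W[...,1]+18)<95); n,l,st,_=cv2.connectedComponentsWithStats(m.astype(np.uint8)); m=l==1+st[1:,4].argmax()
print(cv2.minAreaRect(W[m][:,:2].astype(np.float32)))
```

```text
t 26.15 pos [610.9 -17.1 122. ] yaw -3.95 delta tool [ 0.5  1.7 65. ] turn 0.1 gap 47.0 F [ 0.4  0.6 -2.2]
((646.7064819335938, -21.696979522705078), (90.30467224121094, 117.95489501953125), 86.02821350097656)
```

View pics/w7.png

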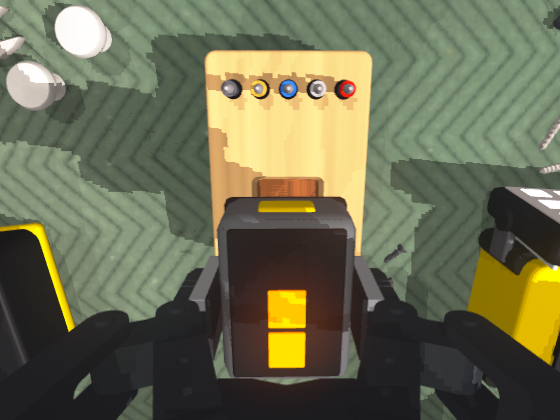

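The half pack is held squarely over the caddy, with the pocket mouth showing at (288,190). The rim fit gives an axis of about (611.6,-19.2). Inserting.

Call:
jog_arm(moves=[[0.5,2,15,0,30],[0,0,14,0,30],[0,0,12,0,30],[0,0,8,0,30],[0,0,0,0,30]])

```text
time: 26.7
position: [610.7, -19.5, 71.8]
ee_rot: [0.999, -0.035, -0.001, -0.0]
ft_force: [1.6, -0.2, -1.9]
finger_gap: 46.9
grasp_force: 62.3
```

Call:
jog_arm(moves=[[0,0,6,0,30],[0,0,4,0,30],[0,0,3,0,30],[0,0,1.5,0,30],[0,0,0,0,30]])

```text
time: 27.2
position: [611.1, -19.6, 58.4]
ee_rot: [0.999, -0.035, -0.0, -0.0]
ft_force: [-0.5, -0.0, -2.3]
finger_gap: 47.1
grasp_force: 62.3
```

Call:
jog_arm(moves=[[0,0,1.5,0,30],[0,0,1,0,30],[0,0,1,0,30],[0,0,0,0,30]])

```text
time: 27.6
position: [611.5, -19.5, 57.6]
ee_rot: [0.999, -0.035, 0.001, -0.0]
ft_force: [-4.2, 1.0, 10.3]
finger_gap: 47.0
grasp_force: 63.7
```

Call:
jog_arm(moves=[[0,0,1,0,30],[0,0,0.5,0,30],[0,0,0,0,30]])

```text
time: 27.9
position: [611.6, -19.6, 57.6]
ee_rot: [0.999, -0.035, 0.001, 0.0]
ft_force: [-5.5, 1.0, 17.4]
finger_gap: 47.2
grasp_force: 64.7
```

Call:
jog_arm(moves=[[0,0,-1.5,0,85],[0,0,-1,0,85],[0,0,0,0,85],[0,0,0,0,85],[0,0,-15,0,85]])

```text
time: 28.4
position: [609.4, -19.5, 69.3]
ee_rot: [0.999, -0.035, -0.003, 0.0]
ft_force: [0.8, 0.2, -0.4]
finger_gap: 84.8
grasp_force: 0.0
```

Call:
jog_arm(moves=[[0,0,-30,0,85],[0,0,-40,0,85],[-20,0,-40,0,85],[-30,0,-20,0,85],[0,0,0,0,85]])

```text
time: 28.9
position: [560.3, -15.9, 205.6]
ee_rot: [0.999, -0.035, 0.002, -0.0]
ft_force: [0.4, 0.5, 0.2]
finger_gap: 85.1
grasp_force: 0.0
```

Call:
jog_arm(moves=[[0,0,0,0,85],[0,0,0,0,85]])

```text
time: 29.1
position: [561.6, -16.2, 200.7]
ee_rot: [0.999, -0.035, -0.0, -0.0]
ft_force: [0.3, -0.4, -0.1]
finger_gap: 85.2
grasp_force: 0.0
```

Run:
```python
from h import *
s,p,W=snap("w8"); print(s["time"],s["position"])
top(W,(611.5,-19),84.4); top(W,P["lamp"],92.5); top(W,P["charger"],88.4)
p,d=eyes.read_camera("scene"); cv2.imwrite("pics/scene_end.png",p)
```

```text
29.1 [561.623078   -16.16043413 200.73237245]
top z [83.5 84.5 85.2] ((611.408935546875, -20.666610717773438), (48.18620681762695, 67.99818420410156), 85.8212890625)
tilt deg [-0.08307542  0.06136166]
top z [90.1 92.2 93. ] ((520.853515625, -196.5894775390625), (70.53034210205078, 36.668663024902344), 3.3847174644470215)
tilt deg [-0.11876343 -3.33209343]
top z [85.5 87.9 88.9] ((518.1748046875, 190.56484985351562), (28.789817810058594, 71.48823547363281), 77.39946746826172)
tilt deg [0.11786158 5.55573   ]
```

View pics/scene_end.png

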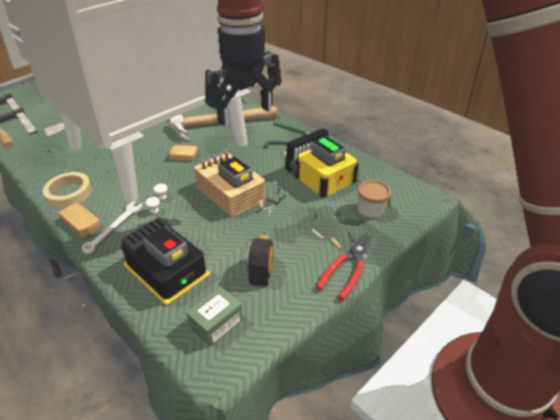

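Green is in the lamp at (330,148), amber in the caddy at (235,168) and red in the charger at (168,243). The screw box, tape measure and tub haven't moved. The lamp and charger were cut off at the edge of this last wrist view, so their home checks are the ones taken right after each release. Handing in.

```bash
python3 -c "
from plant import robot
print(robot.close_job())"
```

```text
the job is handed in; nothing more can be done
None
```

The job is handed in at about 29 s: the full battery is in the lamp, the flat one in the charger and the half-full one in the caddy, all pushed home and upright, with the screw box, tape measure and filler tub left where they were.

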